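# Open the touch-latch cupboard beside the mug

## Robot

A 6-joint arm with a two-finger parallel gripper is mounted at the origin on a cart in front of the work surface, level with it; the furniture and walls round the work are solid. World frame = base frame: x ahead of the robot, y to its left, z up, the work surface at z = 0. Lengths are in m, angles in rad, forces in N, time in s.
With the tool pointing down it reaches from about 0.35 to 0.925 m from the base axis. Payload 6.4 kg.
Tool frame: the origin (TCP) lies on the centre line of the jaws, within the pads' length; the fingertips stand 17 mm ahead of it and the grasp point (between the pads) lies 2 mm behind it (r.tip_reach is the distance from the TCP to the fingertips, in m); z points along the fingers, y is the line along which they close (so a half turn about z gives the same grasp; the last joint's range is limited). The gripper opens to 94 mm and grips with 3 to 60 N. Pads are 16 mm wide; open, the fingers measure 119 mm over their backs; the gripper's body (75 mm by 177 mm) begins 78 mm behind the grasp point.
Start: joints at [-1.295, 0.245, 1.558, -0, 1.339, -0.174], TCP at [0.283, -0.585, 0.222] pointing down, gripper open.
Joint ranges: [-3.13, 3.13], [-1.02, 2.26], [0.13, 2.54], [-0.95, 4.09], [0.21, 2.88], [-2.74, 2.74]. Speed limits (rad/s): [2.57, 2.57, 3.14, 3.14, 3.14, 3.14].

## Interface

Orientations are given as a unit quaternion [x, y, z, w].
In Python, from cell import r gives the robot as it stands. The module is installed in compiled form; this text tells all that it offers.
- The arm moves only by the shell command python3 -m pendant 'ROWS'. ROWS is JSON, a list of rows, each an object with "slide": the shift along the tool's x, y, z in units of 0.05 m (1.0 is 0.05 m), a list of three; "delta_rot": the turn, a rotation vector about the tool's x, y, z in units of 0.15 rad (1.0 is 0.15 rad), a list of three; "grip": the gripper's target within -1 to 1 (shut at 1, half-way at 0, fully open at -1). A call has 1 to 20 rows; each row shifts and turns the commanded pose from where the row before left it, along the tool's axes as they then stand; what a row does not reach is not made up. A row lasts 1/8 s, in which the tool goes at most 62.5 mm and 10.7 degrees, less where a joint would pass 70% of its speed; a pose out of reach is approached as far as the arm can. A call with a number of a shift or a turn outside -1 to 1 is refused whole. A call with a gripper value outside its range is refused whole. The fingers move at their own pace and stop on an object; the grip force is fixed at half the most. Time passes only in rows, so rows that do not move let the fingers close. It gives the time, the measured TCP pose, the force, the opening and the grip force at its end, in the units of the state.
- r.read_state(): the state, without advancing time (a new reading comes with each control period).
- r.camera(name): name is "scene" or "side" or "wrist"; returns a dict with "frame" (480x640x3 uint8, red, green, blue), "fx", "fy", "cx", "cy" (pixels), "R" (3x3) and "t" (3): a world point X has camera coordinates R X + t; the wrist camera has in their place "mount" (4x4, takes a point from camera to tool coordinates, whose origin is the TCP and whose axes are the flange's). Camera axes: x right, y down, z forward; pixel columns grow to the right and rows downward; lengths in m; the calibration is good to about 2 mm. A picture is of the moment at which its call begins: read the wrist's pose just before it. There is no depth.
- r.job_done(): hands the job in; it is judged then, once.
Trained networks look in a picture, given as the dict that the camera call returned (one of the last four; its "shot" number tells which), for a name from the list of things; names that differ only in an ending like _2 or _b are one class to them, and where a whole thing is asked for, a point or a joint stands for the part that bears it (a point fixed in the world has none). Each returns a list of dicts, best first, with "conf" (0 to 1); they miss things now and then, are a little off and sometimes report something else, mostly with a low value. They report only what shows in the picture. A call takes as long as a camera call. They do not tell look-alikes from the thing itself.
- r.find_in(picture, thing): "centre" ([x, y, z] in m, in the coordinates of the camera as it stood for that picture, good to about 4 mm: the middle of the surface that is visible of it).
- r.trace(picture, thing): "pixels" (480x640 bool, what is visible of it).
The state is a dict: "time_s": time; "q": joint angles; "joint_vel": joint speeds; "effort": joint torques, N m; "tcp_pos": TCP position; "tcp_rot": TCP orientation; "wrist_force": force on the tool from outside, world axes, zero at the start; "moment": the same for the moment, N m; "grip_width": opening from 0.0 (shut) to 1.0 (fully open); "grasp_force": force on a finger pad.
Only numpy, scipy, OpenCV 4.12 (cv2) and the standard library are available. Lean on these libraries where they do the work, as an engineer would, in place of code of your own. Each camera call takes 0.05 s, during which the arm holds its last target. There are 200 camera calls.

## Task

Open one door of the small two-door cupboard: the door on the side where the mug stands. The doors have no handles, so press that door in gently near its free edge until the touch catch lets go, take the fingers away and let it spring ajar, then reach behind its free edge and push it wide open, about square to the front, with the outside of the fingers. Leave the other door shut, and do not pick up or shift anything else on the worktop.

Things in the scene. Friction and masses are not known exactly. Their poses are not given: they have to be found in the camera images.
- cupboard: Fixed countertop cupboard: pale wood carcass, two plain white doors side by side without handles; about 148 deep, 312 wide, 180 mm high. Nothing stands on it. Origin: at worktop level, 83 mm behind the outer face of the shut doors; x points from the doors to the back, y to the left as seen from the robot, z up. The other door must stay shut; the free edges meet in the middle, 6 mm apart.
- left_press (a point): Point on the left door's outer face, 35 mm from its free edge and 32 mm below its top edge: a good place to press. Moves with the door; shut, its axes are the cupboard's (x = the way to press). It takes about 6 N here, more nearer the hinge; the catch lets go after about 3 mm, the stop comes at about 5 mm.
- left_edge (a point): Top end of the left door's free edge, in the middle of its thickness; moves with the door. The door is 150 wide, 168 high and 16 mm thick; its top edge lies 177 mm above the worktop.
- left_hinge (a point): On the left door's vertical hinge axis, level with the door's top edge, at the door's outer (left) side, in the plane of its inner face. Fixed to the cupboard. Behind the door, a small steel catch hook stands 50 mm out of the inner face, 27 mm from the free edge, no higher than 67 mm above the worktop; above that the space behind the ajar door is free.
- door_left (a joint): Opening angle of the left door, rad: 0 (within 0.006) shut and latched; negative pressed in (stop -0.042, catch lets go by -0.03); positive open towards the robot, 1.57 square to the front, 1.9 at most. Once released, and the finger withdrawn, a damped spring swings it to about 0.5 within 2 s; pushed farther (2 to 4 N at the free edge) it stays where left. It does not latch again.
- right_press (a point): Point on the right door's outer face, 35 mm from its free edge and 32 mm below its top edge: a good place to press. Moves with the door; shut, its axes are the cupboard's (x = the way to press). It takes about 6 N here, more nearer the hinge; the catch lets go after about 3 mm, the stop comes at about 5 mm.
- right_edge (a point): Top end of the right door's free edge, in the middle of its thickness; moves with the door. The door is 150 wide, 168 high and 16 mm thick; its top edge lies 177 mm above the worktop.
- right_hinge (a point): On the right door's vertical hinge axis, level with the door's top edge, at the door's outer (right) side, in the plane of its inner face. Fixed to the cupboard. Behind the door, a small steel catch hook stands 50 mm out of the inner face, 27 mm from the free edge, no higher than 67 mm above the worktop; above that the space behind the ajar door is free.
- door_right (a joint): Opening angle of the right door, rad: 0 (within 0.006) shut and latched; negative pressed in (stop -0.042, catch lets go by -0.03); positive open towards the robot, 1.57 square to the front, 1.9 at most. Once released, and the finger withdrawn, a damped spring swings it to about 0.5 within 2 s; pushed farther (2 to 4 N at the free edge) it stays where left. It does not latch again.
- mug1_centre (a point): Loose white mug with one loop handle, 92 mm across, 95 mm high; the point is its centre, half-way up. It stands beside the cupboard, left or right; its side tells which door to open. Not to be moved.
- honey_jar_centre (a point): Loose glass honey jar with a grey lid, 66 mm across, 102 mm high; the point is its centre, half-way up. It stands on the side opposite the mug. Not to be moved.
- pepper_mill_centre (a point): Loose small grey and clear pepper mill, 44 mm across, 90 mm high, in front of the cupboard, 120 to 130 mm clear of the shut doors and just outside their swing; the point is its centre, half-way up. Not to be moved.
- cube_box2_centre (a point): Loose upright flower-print carton, 50 x 50 x 105 mm; the point is its centre, half-way up. Not to be moved.
Not all that is in view belongs to the job. Leave any green look-alike of the part that bears mug1_centre alone.

How it is judged:
By the outcome, as a careful person would: the job done as asked, in the order asked, and still so for the second after the job is handed in, with the robot touching nothing.
It also fails if it takes over 61 s, if anything falls off the work surface, if the arm or the gripper's body presses on something with over 40 N, if the wrist force passes 120 N, or if a joint passes its speed limit or range.

## Working session

There is one attempt and no reset: what is moved stays moved. The work goes in short steps, Python scripts to look and compute and a shell command to move; the robot and the scene stay as the last step left them, time stands still between calls to the robot, and variables do not carry over. Pictures are saved under pics/ and viewed, at most 10 in all, crops included, and the job is handed in when it is done.

```bash
mkdir -p pics
cat > h.py <<'E'
from cell import r
import numpy as np, cv2
from scipy.spatial.transform import Rotation as Ro
def shot(n,save=None):
    s=r.read_state(); c=r.camera(n)
    if n=="wrist":
        T=np.eye(4);T[:3,:3]=Ro.from_quat(s['tcp_rot']).as_matrix();T[:3,3]=s['tcp_pos'];c['W']=T@np.array(c['mount'])
    else:
        T=np.eye(4);T[:3,:3]=np.array(c['R']).T;T[:3,3]=-T[:3,:3]@np.array(c['t']);c['W']=T
    if save: cv2.imwrite('pics/'+save,c['frame'][:,:,::-1])
    return c
def world(c,p): return (c['W']@np.r_[p,1])[:3]
def pix(c,X):
    p=np.linalg.inv(c['W'])@np.r_[X,1]; return np.round([c['fx']*p[0]/p[2]+c['cx'],c['fy']*p[1]/p[2]+c['cy']],1)
E
python3 - <<'E'
from h import *
np.set_printoptions(precision=3,suppress=True)
s=r.read_state();print(s['tcp_pos'],s['tcp_rot'],s['time_s'],r.tip_reach)
for n in ["scene","side"]:
    c=shot(n,n+'0.png');print(n,c['W'][:3,3])
    for t in ["cupboard","door_left","door_right","left_press","right_press","left_edge","right_edge","left_hinge","right_hinge","mug1_centre","honey_jar_centre","pepper_mill_centre","cube_box2_centre"]:
        try:
            for d in r.find_in(c,t)[:3]:
                w=world(c,d['centre']);print(t,round(d['conf'],2),w,pix(c,w))
        except Exception as e: print(t,e)
E
```

```text
[ 0.282 -0.585  0.221] [ 0.975  0.223 -0.    -0.001] 0.0 0.017
scene [-0.292  0.504  1.52 ]
door_left 0.56 [0.564 0.064 0.11 ] [273.8 262.1]
door_left 0.47 [ 0.577 -0.084  0.109] [315.8 235.8]
door_right 0.79 [ 0.576 -0.088  0.107] [317.3 235.6]
door_right 0.62 [ 0.467 -0.355  0.039] [411.1 234.5]
left_press 0.79 [0.563 0.066 0.108] [273.4 263.3]
right_press 0.95 [ 0.573 -0.089  0.113] [318.3 235. ]
left_edge 0.61 [0.563 0.072 0.113] [271.7 263.2]
right_edge 0.76 [ 0.577 -0.082  0.11 ] [315.3 235.8]
left_hinge 0.9 [0.605 0.006 0.173] [282.9 229.3]
right_hinge 0.94 [0.609 0.012 0.175] [280.7 229.1]
mug1_centre 0.95 [ 0.335 -0.196  0.052] [397.1 288.3]
mug1_centre 0.64 [ 0.463 -0.357  0.04 ] [412.5 234.7]
mug1_centre 0.62 [ 0.656 -0.283  0.055] [355.1 200.6]
honey_jar_centre 0.64 [0.476 0.387 0.098] [183.7 346.5]
pepper_mill_centre 0.5 [0.408 0.009 0.057] [321.6 303.4]
side [-0.688 -0.378  1.069]
cupboard 0.6 [ 0.583 -0.023  0.147] [346.2 230.5]
door_left 0.9 [0.569 0.053 0.103] [320.7 240.1]
door_right 0.87 [ 0.583 -0.094  0.102] [368.1 246.6]
left_press 0.71 [0.569 0.055 0.106] [320.4 239.4]
left_press 0.59 [ 0.41  -0.007  0.051] [323.3 289.3]
left_press 0.33 [ 0.585 -0.024  0.148] [346.5 229.8]
right_press 0.75 [ 0.577 -0.093  0.111] [367.7 245.3]
left_edge 0.72 [0.568 0.055 0.105] [320.1 239.7]
left_edge 0.37 [ 0.47  -0.374  0.062] [454.  299.2]
right_edge 0.8 [ 0.584 -0.097  0.103] [369.3 246.5]
left_hinge 0.72 [ 0.582 -0.092  0.103] [367.4 246.6]
right_hinge 0.66 [ 0.581 -0.025  0.151] [346.7 229.9]
mug1_centre 0.88 [ 0.347 -0.171  0.067] [373.3 312. ]
mug1_centre 0.6 [ 0.625 -0.307  0.069] [438.8 260.3]
honey_jar_centre 0.84 [0.48  0.369 0.074] [215.8 245.6]
honey_jar_centre 0.56 [ 0.471 -0.372  0.062] [453.6 299. ]
pepper_mill_centre 0.65 [ 0.407 -0.008  0.052] [323.  289.9]
pepper_mill_centre 0.53 [0.572 0.059 0.102] [319.3 239.6]
cube_box2_centre 0.55 [ 0.616 -0.423  0.091] [478.3 263.7]
```

View pics/scene0.png

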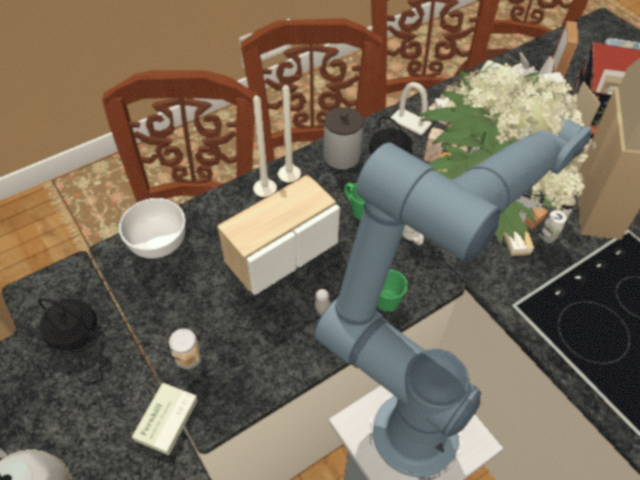

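View pics/side0.png

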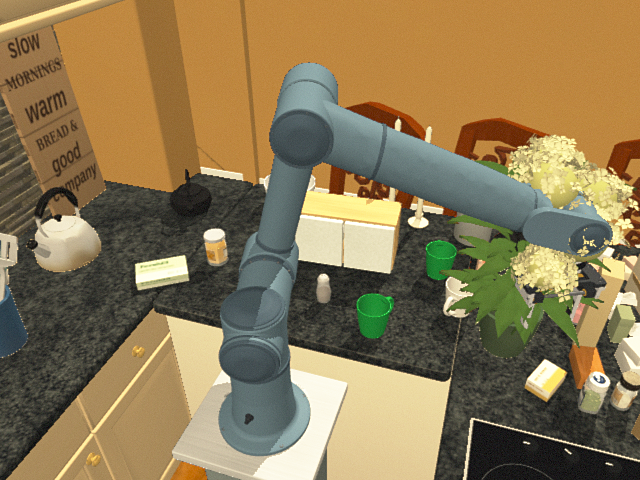

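The white mug is at scene (411,234) and side (455,297), right of the cupboard. The green mugs at side (375,315) and (440,260) are look-alikes. The jar at side (216,246) is on the left. That makes it the right door. Next I'll confirm the mug in a crop and fit the cupboard pose.

```bash
cat > fit.py <<'E'
from h import *
from scipy.optimize import minimize
L=np.array([[-.083,y,z] for y,z in((.153,.009),(.153,.177),(.003,.177),(.003,.009))])
Rr=L*[1,-1,1]
TOP=np.array([[x,y,.180] for x,y in((.065,-.156),(.065,.156),(-.067,.156),(-.067,-.156))])
def place(p,P):
    c,s=np.cos(p[2]),np.sin(p[2]);return P@np.array([[c,s,0],[-s,c,0],[0,0,1]])+[p[0],p[1],0]
def proj(c,P):
    M=np.linalg.inv(c['W']);X=P@M[:3,:3].T+M[:3,3];return np.c_[c['fx']*X[:,0]/X[:,2]+c['cx'],c['fy']*X[:,1]/X[:,2]+c['cy']]
def iou(c,p,P,m):
    a=np.zeros((480,640),np.uint8);cv2.fillPoly(a,[np.round(proj(c,place(p,P))*16).astype(np.int32)],1,cv2.LINE_8,4)
    a=cv2.GaussianBlur(a.astype(np.float32),(0,0),1);b=cv2.GaussianBlur(m.astype(np.float32),(0,0),1)
    return np.abs(a-b).sum()/b.sum()
def fit(items,p0):
    f=lambda p:sum(iou(c,p,P,m) for c,P,m in items)
    o=minimize(f,p0,method='Nelder-Mead',options=dict(initial_simplex=[p0,p0+np.array([.02,0,0]),p0+np.array([0,.02,0]),p0+np.array([0,0,.08])],xatol=1e-4))
    return o.x,[round(iou(c,o.x,P,m),3) for c,P,m in items]
E
python3 - <<'E'
from fit import *
np.set_printoptions(precision=4,suppress=True)
it=[];pics=[]
for n in ["scene","side"]:
    c=shot(n);pics.append(c)
    for t,P in(("door_left",L),("door_right",Rr)):
        ds=r.trace(c,t)
        q=proj(c,place([.655,-.01,.09],P)).mean(0)
        for d in ds:
            m=d['pixels'];ys,xs=np.nonzero(m)
            ok=np.hypot(xs.mean()-q[0],ys.mean()-q[1])<15
            print(n,t,round(d['conf'],2),m.sum(),xs.mean(),ys.mean(),ok)
            if ok: it.append((c,P,m));break
p0=np.array([.655,-.01,.09])
print(fit(it,p0))
for i in it: print(fit([i],p0))
p=fit(it,p0)[0]
out=[]
for c,(u,v) in zip(pics,((330,240),(400,270))):
    f=c['frame'][:,:,::-1].copy();f=cv2.resize(f,None,fx=4,fy=4,interpolation=cv2.INTER_CUBIC)
    for P in(L,Rr,TOP): cv2.polylines(f,[np.round(proj(c,place(p,P))*4+1.5).astype(np.int32)],True,(0,0,255),1)
    out.append(f[(v-74)*4:(v+74)*4,(u-95)*4:(u+95)*4][:, :])
cv2.imwrite('pics/crop.png',cv2.resize(np.hstack(out),None,fx=.52,fy=.52,interpolation=cv2.INTER_AREA))
E
```

```text
scene door_left 0.91 1811 272.4914411927112 262.98619547211484 True
scene door_right 0.64 1703 316.8021139166177 235.40223135642984 True
side door_left 0.83 2034 319.484267453294 239.90363815142575 True
side door_right 0.89 2293 367.81552551242913 246.46794592237245 True
(array([ 0.6638, -0.0102,  0.0659]), [np.float32(0.094), np.float32(0.121), np.float32(0.096), np.float32(0.064)])
(array([ 0.6646, -0.0077,  0.0939]), [np.float32(0.092)])
(array([ 0.6558, -0.0036,  0.092 ]), [np.float32(0.12)])
(array([ 0.6677, -0.0062,  0.0671]), [np.float32(0.082)])
(array([ 0.6712, -0.0074,  0.063 ]), [np.float32(0.042)])
```

View pics/crop.png

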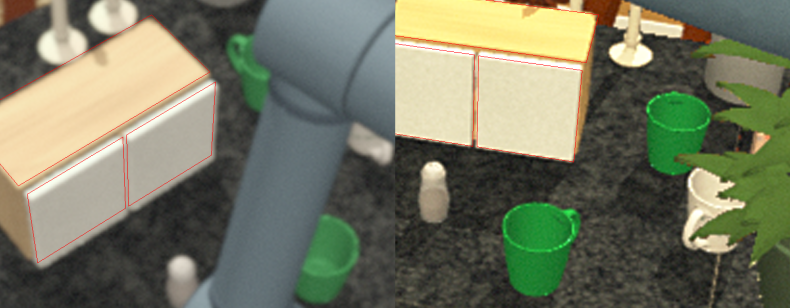

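The crop shows the white mug on the right (about side (455,297)) and both decoys green. The fitted door outlines match the picture. I'll open the right door. First I'll check for the plant along the path and compute the move targets.

Run:
```python
from fit import *
np.set_printoptions(precision=3,suppress=True)
C={n:shot(n) for n in("scene","side")}
w=shot("wrist","wrist0.png")
def ray(n,u,v):
    c=C[n];d=c['W'][:3,:3]@np.array([(u-c['cx'])/c['fx'],(v-c['cy'])/c['fy'],1]);return c['W'][:3,3],d/np.linalg.norm(d)
def onz(n,u,v,z=0):
    o,d=ray(n,u,v);return o+d*(z-o[2])/d[2]
print('pot base',onz('side',505,352),'leaf low',onz('scene',515,250),onz('scene',515,250,.2))
for z in(.2,.3,.4): print(z,'flower scene left/bot',onz('scene',440,130,z),onz('scene',515,200,z),'side left',onz('side',462,265,z),onz('side',515,150,z))
print('candles',onz('scene',265,188),onz('scene',290,174))
p=[.664,-.008,.066]
for nm,P in dict(press=[-.083,-.038,.145],pre=[-.133,-.038,.145],hinge=[-.067,-.153,.177],above=[-.105,-.02,.145],mid=[-.083,0,.1]).items(): print(nm,place(p,np.array([P]))[0])
```

```text
pot base [ 0.373 -0.53   0.   ] leaf low [ 0.268 -0.604  0.   ] [ 0.194 -0.458  0.2  ]
0.2 flower scene left/bot [ 0.648 -0.585  0.2  ] [ 0.319 -0.58   0.2  ] side left [ 0.452 -0.378  0.2  ] [ 1.194 -0.487  0.2  ]
0.3 flower scene left/bot [ 0.576 -0.503  0.3  ] [ 0.273 -0.497  0.3  ] side left [ 0.32  -0.378  0.3  ] [ 0.977 -0.474  0.3  ]
0.4 flower scene left/bot [ 0.505 -0.42   0.4  ] [ 0.226 -0.415  0.4  ] side left [ 0.189 -0.378  0.4  ] [ 0.76  -0.462  0.4  ]
candles [ 0.896 -0.098  0.   ] [ 0.904 -0.199  0.   ]
press [ 0.584 -0.051  0.145]
pre [ 0.534 -0.055  0.145]
hinge [ 0.607 -0.165  0.177]
above [ 0.561 -0.035  0.145]
mid [ 0.581 -0.013  0.1  ]
```

View pics/wrist0.png

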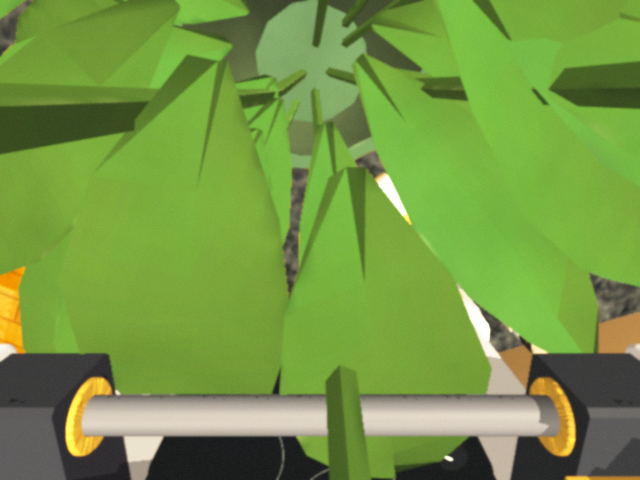

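The wrist view shows plant leaves ahead (vase at about (315,65)) and one leaf between the open fingers. I'll back away from the vase while rising, keeping the fingers open.

```bash
python3 -m pendant '[{"slide":[-0.5,0,-0.5],"delta_rot":[0,0,0],"grip":-1},{"slide":[-0.5,0,-0.5],"delta_rot":[0,0,0],"grip":-1},{"slide":[-0.4,0,-0.7],"delta_rot":[0,0,0],"grip":-1},{"slide":[0,0,-0.7],"delta_rot":[0,0,0],"grip":-1}]'
```

```text
time_s: 2.35
tcp_pos: [0.2182, -0.6162, 0.3433]
tcp_rot: [0.975, 0.222, -0.0, -0.0]
wrist_force: [0.0, -0.3, 0.2]
grip_width: 1.002
grasp_force: 0.0
```

```bash
python3 -m pendant '[{"slide":[0,0,-1],"delta_rot":[0,0,0],"grip":-1},{"slide":[0,0,-1],"delta_rot":[0,0,0],"grip":-1},{"slide":[0.2,-0.6,0],"delta_rot":[0,0,0.5],"grip":0},{"slide":[0.2,-0.8,0],"delta_rot":[0,0,0.5],"grip":1},{"slide":[0.3,-0.9,0],"delta_rot":[0,0,0.5],"grip":1},{"slide":[0.3,-0.9,0],"delta_rot":[0,0,0.5],"grip":1},{"slide":[0.4,-0.9,0],"delta_rot":[0,0,0.5],"grip":1},{"slide":[0.4,-0.6,0],"delta_rot":[0,0,0],"grip":1},{"slide":[0,0,0],"delta_rot":[0,0,0],"grip":1}]'
```

```text
time_s: 3.48
tcp_pos: [0.2473, -0.3686, 0.4434]
tcp_rot: [0.999, 0.039, 0.0, 0.001]
wrist_force: [0.3, -0.6, -1.0]
grip_width: 0.289
grasp_force: 0.0
```

```bash
python3 -m pendant '[{"slide":[0.5,-0.8,0],"delta_rot":[0,0,0],"grip":1},{"slide":[0.6,-0.9,0],"delta_rot":[0,0,0],"grip":1},{"slide":[0.6,-0.9,0],"delta_rot":[0,0,0],"grip":1},{"slide":[0.6,-0.9,0.3],"delta_rot":[0,0,0],"grip":1},{"slide":[0.7,-0.9,0.5],"delta_rot":[0,0,0],"grip":1},{"slide":[0.6,-0.8,0.7],"delta_rot":[0,0,0.1],"grip":1},{"slide":[0.4,-0.7,0.7],"delta_rot":[0,0,0],"grip":1},{"slide":[0,0,0.3],"delta_rot":[0,0,0],"grip":1},{"slide":[0,0,0],"delta_rot":[0,0,0],"grip":1}]'
python3 - <<'E'
from fit import *
np.set_printoptions(precision=4,suppress=True)
print(r.read_state()['wrist_force'])
it=[];p0=np.array([.664,-.008,.066])
W=None
for n in ["scene","side","wrist"]:
    c=shot(n)
    if n=="wrist": W=c
    for t,P in(("door_left",L),("door_right",Rr)):
        q=proj(c,place(p0,P)).mean(0)
        for d in r.trace(c,t):
            m=d['pixels'];ys,xs=np.nonzero(m)
            ok=np.hypot(xs.mean()-q[0],ys.mean()-q[1])<(15 if n!='wrist' else 60)
            print(n,t,round(d['conf'],2),m.sum(),xs.mean(),ys.mean(),q,ok)
            if ok: it.append((c,P,m));break
for i in it: print(fit([i],p0))
p=fit(it,p0)[0];print(p)
f=W['frame'][:,:,::-1].copy()
for P in(L,Rr,TOP): cv2.polylines(f,[np.round(proj(W,place(p0,P))).astype(np.int32)],True,(0,0,255),1)
cv2.imwrite('pics/w1.png',f)
E
```

```text
time_s: 4.6
tcp_pos: [0.4242, -0.0619, 0.3165]
tcp_rot: [1.0, 0.03, -0.001, -0.0]
wrist_force: [0.8, 0.1, 0.0]
grip_width: 0.006
grasp_force: 0.0
[0.7835 0.1386 0.022 ]
scene door_left 0.74 1845 272.4260162601626 263.0037940379404 [271.4524 262.3055] True
scene door_right 0.59 1247 312.24699278267843 242.0104250200481 [315.8451 235.2737] True
side door_left 0.55 2187 318.60219478738 239.51760402377687 [318.3645 240.2734] True
side door_right 0.68 2165 368.0027713625866 246.88221709006928 [367.6673 247.5804] True
wrist door_left 0.78 11920 175.99244966442953 28.233389261744968 [181.3519  31.7256] True
(array([ 0.6603, -0.0075,  0.0773]), [np.float32(0.104)])
(array([ 0.6543, -0.0028,  0.0454]), [np.float32(0.365)])
(array([ 0.6671, -0.0049,  0.0882]), [np.float32(0.036)])
(array([ 0.6655, -0.0047,  0.087 ]), [np.float32(0.049)])
(array([ 0.6723, -0.0035,  0.1386]), [np.float32(0.254)])
[ 0.6647 -0.0097  0.0665]
```

View pics/w1.png

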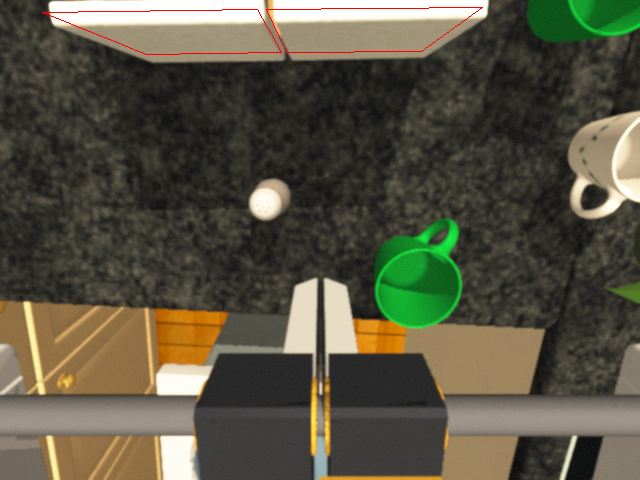

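The wrist view shows both doors shut, with their real lower edge at rows 57–62, about 5 px nearer than the fit, so the face is a few mm closer. Mill at (268,200), green decoy at (420,285), white mug at (605,160). All are clear of the approach.

```bash
python3 -m pendant '[{"slide":[0.7,0,0],"delta_rot":[0,0,0],"grip":1},{"slide":[0.7,-0.1,0.4],"delta_rot":[0,0,0],"grip":1},{"slide":[0.7,0,1],"delta_rot":[0,0,-0.05],"grip":1},{"slide":[0,0,1],"delta_rot":[0,0,0],"grip":1},{"slide":[0,0,0.8],"delta_rot":[0,0,0],"grip":1},{"slide":[0,0,0.2],"delta_rot":[0,0,0],"grip":1},{"slide":[0,0,0],"delta_rot":[0,0,0],"grip":1}]'; python3 -m pendant '[{"slide":[0.2,0,0],"delta_rot":[0,0,0],"grip":1},{"slide":[0.2,0,0],"delta_rot":[0,0,0],"grip":1},{"slide":[0,0,0],"delta_rot":[0,0,0],"grip":1}]'
```

```text
time_s: 5.92
tcp_pos: [0.5294, -0.0501, 0.1481]
tcp_rot: [0.999, 0.034, 0.0, 0.0]
wrist_force: [-1.1, -0.6, 0.8]
grip_width: 0.006
grasp_force: 0.0
time_s: 6.3
tcp_pos: [0.5504, -0.0487, 0.1486]
tcp_rot: [0.999, 0.034, 0.001, 0.0]
wrist_force: [-0.3, 0.4, 0.4]
grip_width: 0.003
grasp_force: 0.0
```

```bash
for i in 1 2; do python3 -m pendant '[{"slide":[0.06,0,0],"delta_rot":[0,0,0],"grip":1},{"slide":[0.06,0,0],"delta_rot":[0,0,0],"grip":1},{"slide":[0,0,0],"delta_rot":[0,0,0],"grip":1}]' | grep -E 'pos|force: \['; done
```

```text
tcp_pos: [0.5551, -0.0481, 0.1474]
wrist_force: [-0.2, 0.1, -0.3]
tcp_pos: [0.5612, -0.0477, 0.1475]
wrist_force: [-0.1, -0.7, -0.3]
```

```bash
python3 -m pendant '[{"slide":[0.05,0,0],"delta_rot":[0,0,0],"grip":1},{"slide":[0.05,0,0],"delta_rot":[0,0,0],"grip":1},{"slide":[0,0,0],"delta_rot":[0,0,0],"grip":1}]'
```

```text
time_s: 7.42
tcp_pos: [0.5661, -0.0474, 0.1474]
tcp_rot: [0.999, 0.034, -0.0, -0.0]
wrist_force: [0.9, -0.1, -0.4]
grip_width: 0.006
grasp_force: 0.0
```

```bash
python3 -m pendant '[{"slide":[0.04,0,0],"delta_rot":[0,0,0],"grip":1},{"slide":[0,0,0],"delta_rot":[0,0,0],"grip":1}]'
```

```text
time_s: 7.68
tcp_pos: [0.5674, -0.0471, 0.1474]
tcp_rot: [0.999, 0.034, -0.001, -0.0]
wrist_force: [-4.6, 0.2, 2.8]
grip_width: 0.007
grasp_force: 2.4
```

```bash
python3 -m pendant '[{"slide":[0.04,0,0],"delta_rot":[0,0,0],"grip":1},{"slide":[0,0,0],"delta_rot":[0,0,0],"grip":1}]'
```

```text
time_s: 7.92
tcp_pos: [0.5692, -0.0468, 0.1474]
tcp_rot: [0.999, 0.034, -0.001, -0.0]
wrist_force: [-5.3, 0.7, 4.4]
grip_width: 0.004
grasp_force: 2.9
```

```bash
python3 -m pendant '[{"slide":[0.03,0,0],"delta_rot":[0,0,0],"grip":1},{"slide":[0,0,0],"delta_rot":[0,0,0],"grip":1}]'
```

```text
time_s: 8.18
tcp_pos: [0.5706, -0.0465, 0.1474]
tcp_rot: [0.999, 0.034, -0.001, -0.001]
wrist_force: [-5.8, 1.8, 3.8]
grip_width: 0.006
grasp_force: 3.1
```

```bash
python3 -m pendant '[{"slide":[0.02,0,0],"delta_rot":[0,0,0],"grip":1},{"slide":[0,0,0],"delta_rot":[0,0,0],"grip":1}]'; python3 -m pendant '[{"slide":[-0.8,0,0],"delta_rot":[0,0,0],"grip":1},{"slide":[-1,0,0],"delta_rot":[0,0,0],"grip":1},{"slide":[-0.8,0,-0.3],"delta_rot":[0,0,0],"grip":1},{"slide":[0,0,-1],"delta_rot":[0,0,0],"grip":1},{"slide":[0,0,-1],"delta_rot":[0,0,0],"grip":1},{"slide":[0,0,-0.6],"delta_rot":[0,0,0],"grip":1},{"slide":[0,0,0],"delta_rot":[0,0,0],"grip":1},{"slide":[0,0,0],"delta_rot":[0,0,0],"grip":1},{"slide":[0,0,0],"delta_rot":[0,0,0],"grip":1},{"slide":[0,0,0],"delta_rot":[0,0,0],"grip":1},{"slide":[0,0,0],"delta_rot":[0,0,0],"grip":1},{"slide":[0,0,0],"delta_rot":[0,0,0],"grip":1},{"slide":[0,0,0],"delta_rot":[0,0,0],"grip":1},{"slide":[0,0,0],"delta_rot":[0,0,0],"grip":1},{"slide":[0,0,0],"delta_rot":[0,0,0],"grip":1},{"slide":[0,0,0],"delta_rot":[0,0,0],"grip":1}]'
cat > draw.py <<'E'
from fit import *
p=np.array([.660,-.006,.070]); H=np.array([-.067,-.153,0])
def door(a):
    Q=np.array([[x,y,z] for z in(.177,.009) for x,y in((0,0),(0,.15),(-.016,.15),(-.016,0))])
    c,s=np.cos(a),np.sin(a)
    return place(p,Q@np.array([[c,s,0],[-s,c,0],[0,0,1]])+H)
def draw(n,name,a):
    W=shot(n);f=W['frame'][:,:,::-1].copy()
    q=proj(W,door(a))
    for k in(0,4): cv2.polylines(f,[np.round(q[k:k+4]).astype(np.int32)],True,(0,0,255),1)
    cv2.imwrite('pics/'+name,f)
E
python3 -c "
from draw import *
draw('wrist','w2.png',.5)"
```

```text
time_s: 8.43
tcp_pos: [0.5715, -0.0464, 0.1474]
tcp_rot: [0.999, 0.034, -0.001, -0.001]
wrist_force: [-6.6, 1.8, 4.6]
grip_width: 0.003
grasp_force: 3.3
time_s: 10.42
tcp_pos: [0.4428, -0.0557, 0.2925]
tcp_rot: [0.999, 0.034, 0.0, 0.0]
wrist_force: [0.2, 0.3, 0.2]
grip_width: 0.005
grasp_force: 0.0
```

View pics/w2.png

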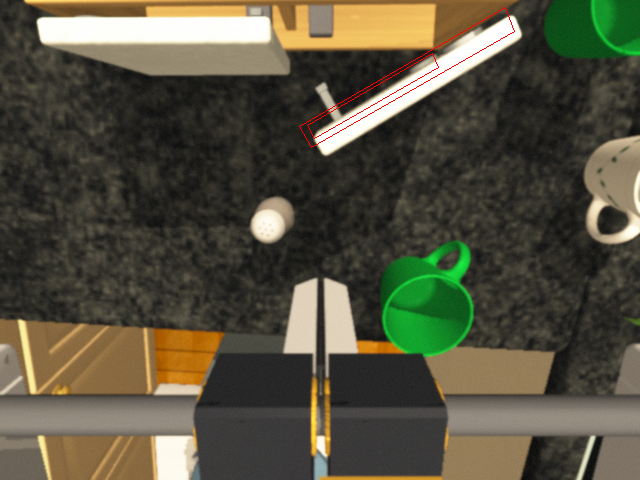

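The door is ajar at about 0.5 rad. Its free edge is at (325,145), hook at (325,100), and the left door is still shut. The real door sits about 13 px right of and 9 px below the overlay, so I'll use cupboard ≈ (0.655, −0.013). Next I'll move above the gap behind the free edge and check before going down.

```bash
python3 -m pendant '[{"slide":[0.7,0,0],"delta_rot":[0,0,0],"grip":1},{"slide":[0.8,-0.1,0],"delta_rot":[0,0,0],"grip":1},{"slide":[0.7,-0.07,0],"delta_rot":[0,0,0],"grip":1},{"slide":[0,0,0.5],"delta_rot":[0,0,0],"grip":1},{"slide":[0,0,0.5],"delta_rot":[0,0,0],"grip":1},{"slide":[0,0,0],"delta_rot":[0,0,0],"grip":1}]'
python3 -c "
from draw import *
import draw as D
D.p=np.array([.655,-.013,.07]);draw('wrist','w3.png',.52)
W=shot('side');f=W['frame'][:,:,::-1].copy()
q=proj(W,D.door(.52))
for k in(0,4): cv2.polylines(f,[np.round(q[k:k+4]).astype(np.int32)],True,(0,0,255),1)
a=cv2.resize(f[150:330,240:480],None,fx=3,fy=3,interpolation=cv2.INTER_CUBIC)
cv2.imwrite('pics/s3.png',a)"
```

```text
time_s: 11.22
tcp_pos: [0.5507, -0.0395, 0.2402]
tcp_rot: [0.999, 0.034, -0.002, -0.001]
wrist_force: [0.0, -0.9, -0.9]
grip_width: 0.003
grasp_force: 0.0
```

View pics/s3.png

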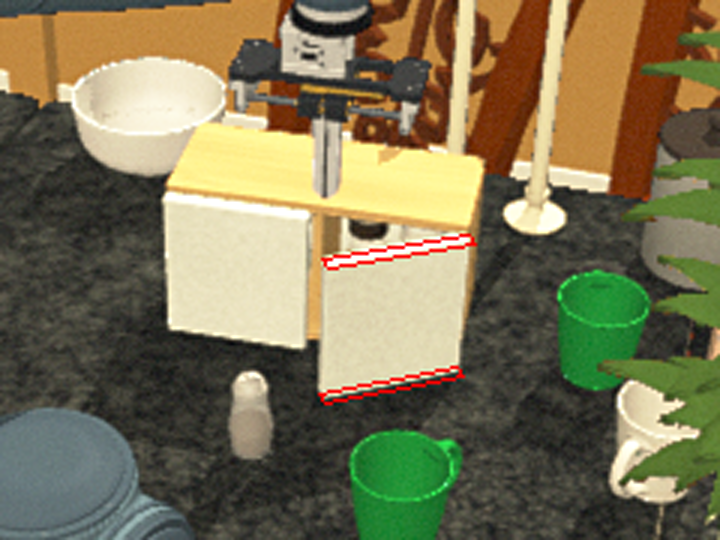

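The side crop shows the overlay on the ajar door within 1 px, the fingers (326,195) above the gap, and the left door ending at column 308, so there's clearance. Going down.

```bash
python3 -m pendant '[{"slide":[0,0,0.5],"delta_rot":[0,0,0],"grip":1},{"slide":[0,0,0.5],"delta_rot":[0,0,0],"grip":1},{"slide":[0,0,0.5],"delta_rot":[0,0,0],"grip":1},{"slide":[0,0,0.5],"delta_rot":[0,0,0],"grip":1},{"slide":[0,0,0],"delta_rot":[0,0,0],"grip":1}]'
```

```text
time_s: 11.95
tcp_pos: [0.5514, -0.0398, 0.1421]
tcp_rot: [0.999, 0.034, -0.001, -0.0]
wrist_force: [-0.7, 0.2, 1.2]
grip_width: 0.006
grasp_force: 0.0
```

```bash
python3 -m pendant '[{"slide":[-0.13,0.13,0],"delta_rot":[0,0,0],"grip":1},{"slide":[-0.13,0.13,0],"delta_rot":[0,0,0],"grip":1},{"slide":[-0.16,0.1,0],"delta_rot":[0,0,0],"grip":1},{"slide":[-0.16,0.1,0],"delta_rot":[0,0,0],"grip":1},{"slide":[0,0,0],"delta_rot":[0,0,0],"grip":1}]'
```

```text
time_s: 12.58
tcp_pos: [0.5239, -0.0651, 0.1425]
tcp_rot: [0.999, 0.033, -0.0, -0.0]
wrist_force: [0.2, 0.1, -0.2]
grip_width: 0.006
grasp_force: 0.0
```

```bash
python3 -m pendant '[{"slide":[-0.16,0.1,0],"delta_rot":[0,0,0],"grip":1},{"slide":[-0.16,0.1,0],"delta_rot":[0,0,0],"grip":1},{"slide":[-0.13,0.14,0],"delta_rot":[0,0,0],"grip":1},{"slide":[-0.13,0.14,0],"delta_rot":[0,0,0],"grip":1}]'
```

```text
time_s: 13.08
tcp_pos: [0.4969, -0.0911, 0.1425]
tcp_rot: [0.999, 0.034, 0.0, -0.0]
wrist_force: [1.9, 1.9, 0.6]
grip_width: 0.004
grasp_force: 0.8
```

```bash
python3 -m pendant '[{"slide":[-0.13,0.15,0],"delta_rot":[0,0,0],"grip":1},{"slide":[-0.13,0.15,0],"delta_rot":[0,0,0],"grip":1},{"slide":[-0.1,0.2,0],"delta_rot":[0,0,0],"grip":1},{"slide":[-0.1,0.2,0],"delta_rot":[0,0,0],"grip":1}]'
python3 -c "
from draw import *
W=shot('scene');V=shot('side')
a=[cv2.resize(c['frame'][v-70:v+70,u-65:u+65,::-1],None,fx=3,fy=3,interpolation=cv2.INTER_CUBIC) for c,u,v in((W,325,260),(V,360,250))]
cv2.imwrite('pics/s4.png',np.hstack(a))"
```

```text
time_s: 13.58
tcp_pos: [0.4763, -0.1277, 0.1425]
tcp_rot: [0.999, 0.034, 0.0, -0.0]
wrist_force: [1.3, 1.7, 0.1]
grip_width: 0.006
grasp_force: 1.1
```

View pics/s4.png

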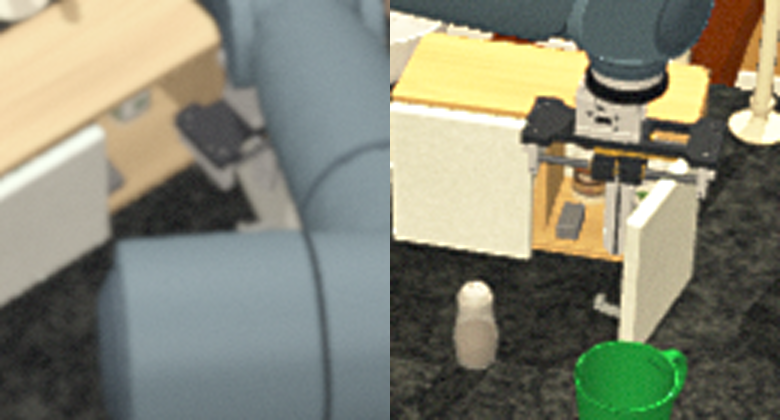

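The side view shows the door at about 1.3 rad, with the fingers inside its free edge and the left door shut. I'll finish the push.

```bash
python3 -m pendant '[{"slide":[-0.06,0.2,0],"delta_rot":[0,0,0],"grip":1},{"slide":[-0.06,0.2,0],"delta_rot":[0,0,0],"grip":1},{"slide":[-0.05,0.2,0],"delta_rot":[0,0,0],"grip":1},{"slide":[-0.03,0.18,0],"delta_rot":[0,0,0],"grip":1},{"slide":[0,0,0],"delta_rot":[0,0,0],"grip":1},{"slide":[0,0,0],"delta_rot":[0,0,0],"grip":1}]'
```

```text
time_s: 14.42
tcp_pos: [0.469, -0.167, 0.1424]
tcp_rot: [0.999, 0.034, -0.0, 0.0]
wrist_force: [0.9, 0.8, -1.0]
grip_width: 0.003
grasp_force: 0.0
```

```bash
python3 -m pendant '[{"slide":[0,-0.2,0],"delta_rot":[0,0,0],"grip":1},{"slide":[0,-0.6,0],"delta_rot":[0,0,0],"grip":1},{"slide":[0,-0.2,-0.6],"delta_rot":[0,0,0],"grip":1},{"slide":[0,0,-1],"delta_rot":[0,0,0],"grip":1},{"slide":[0,0,-1],"delta_rot":[0,0,0],"grip":1},{"slide":[-0.4,-0.6,-0.6],"delta_rot":[0,0,0],"grip":1},{"slide":[-0.6,-0.4,-0.3],"delta_rot":[0,0,0],"grip":1},{"slide":[0,0,0],"delta_rot":[0,0,0],"grip":1},{"slide":[0,0,0],"delta_rot":[0,0,0],"grip":1},{"slide":[0,0,0],"delta_rot":[0,0,0],"grip":1}]'
python3 -c "
import draw as D
from draw import *
D.p=np.array([.655,-.013,.07]);draw('wrist','w5.png',1.57)"
```

```text
time_s: 15.68
tcp_pos: [0.4127, -0.0703, 0.3164]
tcp_rot: [0.999, 0.034, -0.001, -0.0]
wrist_force: [0.4, 0.7, 0.0]
grip_width: 0.005
grasp_force: 0.0
```

View pics/w5.png

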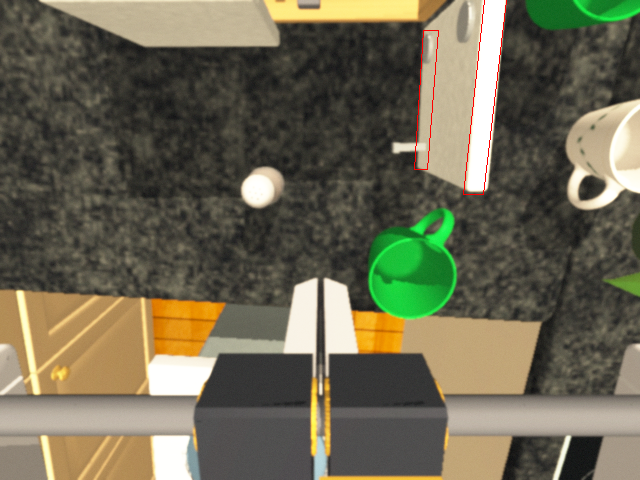

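The door lies within about 2° of the 1.57 rad overlay (free edge at (477,190)). The left door is shut, the mill, white mug and decoy haven't moved, and the gripper touches nothing. Handing in.

```bash
python3 -c "
from cell import r
print(r.job_done())"
```

```text
the job is handed in; nothing more can be done
None
```

I opened the right door, on the white mug's side, to about square by pressing it, letting it spring ajar and pushing it from behind; the left door stayed shut, nothing else visibly moved, and I handed the job in at about 16 s.

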